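# Move the battery pack from the charger to the field recorder

## Robot

A 7-joint arm with a two-finger parallel gripper is mounted at the origin on a cart in front of the work surface, level with it; the furniture and walls round the work are solid. World frame = base frame: x ahead of the robot, y to its left, z up, the work surface at z = 0. Lengths are in mm, angles in rad, forces in N, time in s.
With the tool pointing down it reaches from about 425 to 1025 mm from the base axis. Payload 9.4 kg.
Tool frame: the origin (TCP) lies midway between the tips of the shut fingers; the grasp point (between the pads) lies 19 mm behind it; z points along the fingers, y is the line along which they close (so a half turn about z gives the same grasp; the last joint's range is limited). The gripper opens to 93 mm and grips with 3 to 60 N. Pads are 15 mm wide; open, the fingers measure 128 mm over their backs; the gripper's body (75 mm by 188 mm) begins 65 mm behind the grasp point.
Start: joints at [-1.238, 0.599, -0.003, 1.599, 0.002, 0.943, -0.08], TCP at [288.865, 664.967, 183.518] pointing down, gripper open.
Joint ranges: [-2.57, 2.57], [-0.35, 1.97], [-1.29, 1.29], [0.11, 2.56], [-1.05, 4.19], [0.11, 1.86], [-2.63, 2.63]. Speed limits (rad/s): [2.22, 2.22, 3.01, 3.01, 3.14, 3.14, 3.14].

## Interface

Orientations are given as a unit quaternion [w, x, y, z].
In Python, from rig import state, read_camera, finish_job, boxes_of, spot_point gives the robot as it stands.
- The arm moves only by the tool send_rows, never from a script. Its argument "steps" is text: rows parted by semicolons, each of 7 numbers parted by spaces: the shift along the tool's x, y, z in cm, then the turn, a rotation vector about the tool's x, y, z in degrees, then the closure, from -1 (fully open) to 1 (shut). In form: tx ty tz ax ay az fingers; .... A call has 1 to 12 rows; each row is the pose to reach, as a shift and turn from the pose commanded when the call began, along the tool's axes at that moment; what a row does not reach only later rows make up. A row lasts 1/12 s, in which the tool goes at most 41.7 mm and 7.16 degrees, less where a joint would pass 70% of its speed; a pose out of reach is approached as far as the arm can. A call with a gripper value outside its range is refused whole. The fingers move at their own pace and stop on an object; the grip force is fixed at half the most. Time passes only in rows, so rows that repeat a pose let the fingers close. It gives the time, the measured TCP pose, the force, the opening and the grip force at its end, in the units of the state.
- state(): the state, without advancing time (a new reading comes with each control period).
- read_camera(name): name is "side" or "top" or "wrist"; returns a dict with "color" (400x640x3 uint8, red, green, blue), "camera_matrix" (3x3 intrinsics, pixels), "camera_from_world" (4x4, takes a point from world to camera coordinates). Camera axes: x right, y up, looking along -z (the intrinsics and any distortion apply to the point x, -y, -z); pixel columns grow to the right and rows downward; lengths in mm; the calibration is good to about 2 mm. A picture is of the moment at which its call begins. There is no depth.
- finish_job(): hands the job in; it is judged then, once.
Trained networks look in the newest picture that a camera, given by its name, has taken for a name from the list of things; names that differ only in an ending like _2 or _b are one class to them, and where a whole thing is asked for, a point or a joint stands for the part that bears it (a point fixed in the world has none). Each returns a list of dicts, best first, with "score" (0 to 1); they miss things now and then, are a little off and sometimes report something else, mostly with a low value. They report only what shows in the picture. A call takes as long as a camera call.
- boxes_of(camera, thing): "rect" ([left, top, right, bottom] in pixels, round what is visible of it).
- spot_point(camera, thing): "at" ([column, row] in pixels: a listed point, or the origin of a listed thing).
The state is a dict: "time": time; "qpos": joint angles; "qvel": joint speeds; "effort": joint torques, N m; "ee_pos": TCP position; "tool_rot": TCP orientation; "contact_force": force on the tool from outside, world axes, zero at the start; "ft_torque": the same for the moment, N m; "width": finger opening in mm; "grasp_force": force on a finger pad.
Only numpy, scipy, OpenCV 4.12 (cv2) and the standard library are available. Lean on these libraries where they do the work, as an engineer would, in place of code of your own. Each camera call takes 0.05 s, during which the arm holds its last target. There are 200 camera calls.

## Task

Take the charged battery pack off the charger: press the charger's catch so that the pack springs loose, then slide it out of the rails. Slide it into the same kind of mount on the field recorder until it is fully home and the recorder's catch has snapped up behind it, let go, and leave the other things on the desk where they are.

Things in the scene. Friction and masses are not known exactly. Their poses are not given: they have to be found in the camera images.
- pack_centre (a point): Battery pack: grey plastic block 44 mm wide x 100 long x 38 high, 0.21 to 0.42 kg, latched in the charger at the start. The point is the block's middle, 19 mm above its underside and 29.5 mm above the bottom of the foot. Axes: x across the width, y along the length, z foot to top. Both ends alike; both mounts take it in the same attitude. Grip its long sides, which stand clear of the rails.
- pack: The pack's metal dovetail foot under the block: 96 mm long, 32 mm wide at its bottom, 24 mm at its neck, 10.5 mm high, its last 14 mm tapered by 2 mm to each side at both ends. Origin: middle of the foot's bottom. Axes as above.
- charger: Charger: plain black wedge on the left, fixed to the desk, its slope facing the robot. Origin on the desk, 85 mm below its seat; z up, x level and away from the robot, y level along the channel. The slope rises 28 degrees towards +x, from 55 to 108 mm high.
- recorder: Field recorder: grey wedge on the right, fixed, with a level deck 104 mm high behind the slope that carries three round knobs (to 116 mm) and a dark window. Origin and axes as the charger's. Its mount is the mirror image of the charger's: the mouth is at the +y end.
- charger_seat (a point): Middle of the charger's channel floor; the pack at home has its foot's bottom here within 3 mm. Axes: x up the 28 degree slope, y level along the channel, z square out of the slope. Home is towards +y, out is -y. Undercut rails from y = -10 to +54 mm, 8.8 mm high, outer sides x = +-27 mm; play 1.3 mm to each side, 2.5 mm up. 58 mm from home the foot is clear and can be lifted.
- recorder_seat (a point): Same point and axes on the recorder; mirrored: home is towards -y. Rails from y = +10 to -54 mm; before them a funnel without undercut, y = +10 to +29 mm, 5 mm wider to each side at its outer end; then open floor to +85 mm. Set the foot down there with the pack's centre at y = 70 to 80 mm (this presses the tooth down), then push towards -y. An end block stops the pack at y = -2 mm.
- charger_catch_top (a point): Middle of the top of the charger's push pad, dark ribbed steel, 24 x 26 mm, 10 mm above the slope, beside the mouth on the side near the robot: 50 mm down the slope and 63 mm towards the mouth from the seat. Axes as the seat's; it is pushed along -z, into the slope.
- recorder_catch_top (a point): The same point of the recorder's push pad, by its mouth (+y end). It need not be pressed.
- charger_catch (a joint): Travel of the charger's catch in m: 0 up, 0.0055 fully down; spring 1 N at 0, 2.2 N fully down, plus up to 2 N of friction while the pack bears on it. Its tooth, in the channel floor 50 to 60 mm from the seat, moves with the pad, stands 4 mm high behind the foot and frees it from about 0.0042.
- recorder_catch (a joint): Travel of the recorder's catch, as the charger's: 0 up; 0.003 to 0.005 while the foot lies over its tooth (ramped towards the mouth); back to 0 when it has snapped up behind the pack.
- charger_ejector (a joint): Sprung ejector at the closed end of the charger's channel, m out of the end block (0 to 0.020; 7 N at 0, 4.5 N at 0.020). When the catch is pressed it pushes the pack 15 to 35 mm towards the mouth, where the pack stays in the rails, over the tooth, holding it down.
- recorder_ejector (a joint): The same ejector in the recorder: 0.020 when empty, about 0.0035 with the pack latched. The last 20 mm of insertion push against it (4.5 to 7 N, with 1 to 4 N of sliding friction); the catch snaps up about 3.5 mm before the stop. Let go sooner and the pack comes out again.
- cassette: Bystander: blue cassette case lying flat, 69 x 108 x 17 mm, origin in the middle of its underside.
- splicer: Bystander: aluminium splicing block lying flat, 26 x 115 x 13 mm, origin in the middle of its underside.
- roll: Bystander: yellow roll of tape lying flat, 108 mm across, 13 mm high, origin in the middle of its underside.

How it is judged (in metres and radians):
On the way, in this order (a step that is already met when the one before it is completed fails the run):
1. the charger's catch is pressed down and the pack springs loose (value of joint charger_catch above 0.003 m and y of pack_centre in the frame of charger_seat below -0.008 m), for 0.1 s.
2. the pack is out of the charger's rails (y of pack_centre in the frame of charger_seat below -0.056 m), for 0.1 s.
At the end, for the whole second after the job is handed in: the pack lies in the recorder's dovetail, within 3.5 mm of home along the channel, 4 mm across it and 3.5 mm in height, square to it within 0.07 rad, at rest, and the recorder's catch has sprung up behind it (less than 1.2 mm from fully up) (y of pack_centre in the frame of recorder_seat between -0.0035 and 0.0035 m and x of pack_centre in the frame of recorder_seat between -0.004 and 0.004 m and z of pack_centre in the frame of recorder_seat between 0.0265 and 0.0335 m and angle between the z axis of pack_centre and the z axis of recorder_seat, either way round below 0.07 rad and angle between the y axis of pack_centre and the y axis of recorder_seat, either way round below 0.07 rad and value of joint recorder_catch below 0.0012 m and linear speed of pack below 0.01 m/s); the robot touches nothing.
It fails at once if the cassette case is moved by more than 3 cm (distance of cassette from where it was at the start of the episode above 0.03 m).
It fails at once if the splicing block is moved by more than 3 cm (distance of splicer from where it was at the start of the episode above 0.03 m).
It fails at once if the tape roll is moved by more than 3 cm (distance of roll from where it was at the start of the episode above 0.03 m).
It also fails if it takes over 48 s, if anything falls off the work surface, if the arm or the gripper's body presses on something with over 40 N, if the wrist force passes 120 N, or if a joint passes its speed limit or range.

## Working session

There is one attempt and no reset: what is moved stays moved. The work goes in short steps, Python scripts to look and compute and a tool call to move; the robot and the scene stay as the last step left them, time stands still between calls to the robot, and variables do not carry over. Pictures are saved under pics/ and viewed, at most 11 in all, crops included, and the job is handed in when it is done.

Besides the shell and the picture viewer there is one more tool, called after "Emit:" as a command line: name --argument value ..., lists and objects as JSON in quotes. send_rows: Moves the arm, as the interface text tells. Its arguments: {"type":"object","properties":{"steps":{"type":"string"}},"required":["steps"]}

```bash
mkdir -p pics
cat > h.py <<'E'
import numpy as np, cv2
from scipy.spatial.transform import Rotation as R
from rig import state, read_camera, finish_job, boxes_of, spot_point
def rot(q): return R.from_quat([q[1],q[2],q[3],q[0]]).as_matrix()
def cam(n,save=None):
    c=read_camera(n)
    if save: cv2.imwrite('pics/'+save,c['color'][:,:,::-1])
    return c
def ray(c,p):
    K=np.array(c['camera_matrix']);T=np.array(c['camera_from_world'])
    d=np.linalg.inv(K)@[p[0],p[1],1]; d=np.array([d[0],-d[1],-d[2]])
    d=T[:3,:3].T@d; o=-T[:3,:3].T@T[:3,3]
    return o,d/np.linalg.norm(d)
def proj(c,P):
    K=np.array(c['camera_matrix']);T=np.array(c['camera_from_world'])
    q=T[:3,:3]@np.array(P)+T[:3,3]; u=K@[q[0],-q[1],-q[2]]; return u[:2]/u[2]
def tri(rays):
    A=0;b=0
    for o,d in rays:
        M=np.eye(3)-np.outer(d,d);A=A+M;b=b+M@o
    P=np.linalg.solve(A,b)
    return P,[float(np.linalg.norm((np.eye(3)-np.outer(d,d))@(P-o))) for o,d in rays]
E
cat > look.py <<'E'
from h import *
np.set_printoptions(precision=1,suppress=True)
s=state();print(s)
C={n:cam(n,n+'0.png') for n in('side','top','wrist')}
print({k:(cv2.__version__,ray(c,(320,200))) for k,c in C.items()})
for t in ['pack_centre','pack','charger','recorder','charger_seat','recorder_seat','charger_catch_top','recorder_catch_top','cassette','splicer','roll']:
    r={}
    for n in C:
        o=spot_point(n,t)[:2]; print(t,n,[(np.round(x['at'],1).tolist(),round(x['score'],2)) for x in o])
        if o and o[0]['score']>.3: r[n]=ray(C[n],o[0]['at'])
    if len(r)>1: print('   ->',*tri(r.values()), list(r))
E
python3 look.py; python3 -c "
import cv2,numpy as np
a=[cv2.imread(f'pics/{n}0.png') for n in('side','top')]
cv2.imwrite('pics/both.png',cv2.resize(np.vstack(a),(480,600)))"
```

```text
{'time': 0.0, 'qpos': array([-1.2,  0.6, -0. ,  1.6,  0. ,  0.9, -0.1]), 'qvel': array([-0., -0., -0., -0.,  0.,  0.,  0.]), 'effort': array([  0. , -76.5,   1.5, -25.2,  -0.1,   0. ,   0. ]), 'ee_pos': array([288.7, 664.5, 182.7]), 'tool_rot': array([-0. ,  0.2,  1. , -0. ]), 'contact_force': array([-0.1,  0.9, -0.5]), 'ft_torque': array([-0., -0.,  0.]), 'grasp_force': 0.0, 'width': 92.90768894655665}
{'side': ('4.12.0', (array([ 322. , -798.8,  695.1]), array([ 0.2,  0.7, -0.7]))), 'top': ('4.12.0', (array([ 475.9, -116.5, 1109.1]), array([ 0.1,  0. , -1. ]))), 'wrist': ('4.12.0', (array([223. , 694.6, 383.6]), array([ 0.2, -0.1, -1. ])))}
pack_centre side [([334.4, 142.0], 0.85), ([338.9, 177.7], 0.27)]
pack_centre top [([250.3, 153.8], 0.67)]
pack_centre wrist []
   -> [626.4  34.  114.9] [1.2449075059473071, 1.24490750594725] ['side', 'top']
pack side [([380.2, 232.4], 0.16)]
pack top [([250.2, 151.6], 0.96)]
pack wrist []
charger side [([337.9, 177.4], 0.64)]
charger top [([254.2, 154.7], 0.58)]
charger wrist []
   -> [641.4  42.1   1.2] [1.1960687304736808, 1.1960687304738609
[... 945 characters left out ...]
48.1], 0.44)]
recorder_catch_top wrist []
   -> [ 582.1 -192.2   75.5] [0.24835573588599813, 0.24835573588604531] ['side', 'top']
cassette side [([280.8, 257.0], 0.72)]
cassette top [([347.5, 240.6], 0.79)]
cassette wrist []
   -> [ 440.1 -175.8    2.2] [0.2214303206412916, 0.22143032064131804] ['side', 'top']
splicer side [([256.2, 190.3], 0.94)]
splicer top [([252.3, 246.6], 0.92), ([249.2, 148.0], 0.35)]
splicer wrist []
   -> [430.5  41.7  12.4] [4.065750138650826, 4.065750138650675] ['side', 'top']
roll side [([311.7, 332.5], 0.69), ([382.5, 232.4], 0.49)]
roll top [([428.0, 234.1], 0.73)]
roll wrist []
   -> [ 452.4 -362.3   -3.5] [3.302158346257151, 3.3021583462571034] ['side', 'top']
```

View pics/top0.png

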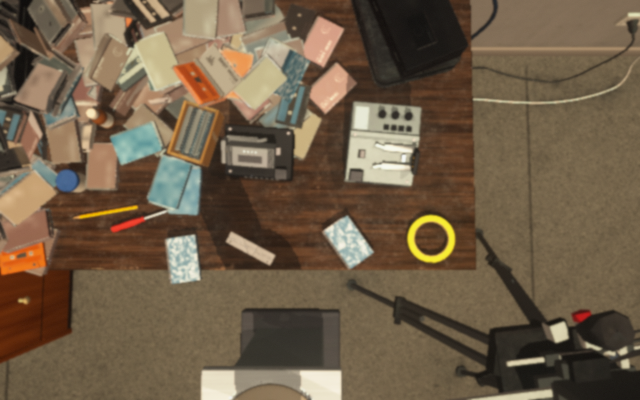

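View pics/side0.png

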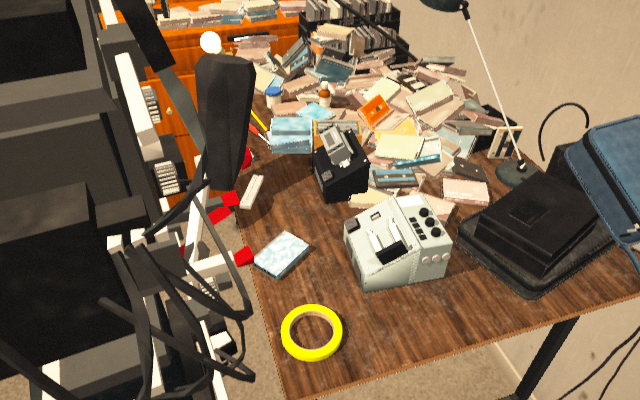

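The top view shows the charger at about (257,152) with the pack in it, and the recorder at (383,145). The splicer is at (250,247), the cassette at (348,241) and the roll at (431,238). The side view agrees: charger at (340,160), recorder at (398,240). Next I'll put the wrist camera over the charger, square to the slope.

```bash
cat >> h.py <<'E'
def slopeR(yaw):  # columns: slope x,y,z in world
    a=np.radians(28); return R.from_euler('z',yaw,degrees=True).as_matrix()@np.array([[np.cos(a),0,-np.sin(a)],[0,1,0],[np.sin(a),0,np.cos(a)]])
def toolR(yaw,sg=1): # tool z=-slope z, tool y = sg*slope x
    S=slopeR(yaw); z=-S[:,2]; y=sg*S[:,0]; return np.stack([np.cross(y,z),y,z],1)
def plan(P,Rt,s=None):
    s=s or state(); Rn=rot(s['tool_rot'])
    print('shift cm',np.round(Rn.T@(np.array(P)-s['ee_pos'])/10,2),'turn',np.round(np.degrees(R.from_matrix(Rn.T@Rt).as_rotvec()),2))
E
python3 - <<'E'
from h import *
np.set_printoptions(precision=2,suppress=True)
s=state();Rn=rot(s['tool_rot']);print(Rn)
c=cam('wrist');T=np.array(c['camera_from_world']);o=-T[:3,:3].T@T[:3,3]
print('cam in tool',Rn.T@(o-s['ee_pos']),'axes',Rn.T@T[:3,:3].T,c['camera_matrix'])
S=slopeR(0)
for sg in(1,-1):
    P=np.array([641,40,86])+S@[-30,-40,170]; print(sg,P);plan(P,toolR(0,sg),s)
E
```

```text
[[-0.92  0.4   0.  ]
 [ 0.4   0.92 -0.  ]
 [-0.    0.   -1.  ]]
cam in tool [  72.19    1.16 -200.86] axes [[ 0.    0.96  0.26]
 [ 1.   -0.   -0.  ]
 [-0.    0.26 -0.96]] [[346.85   0.   326.17]
 [  0.   346.85 204.77]
 [  0.     0.     1.  ]]
1 [534.7    0.   222.02]
shift cm [-49.04 -51.19  -3.85] turn [-24.76 -16.24  65.13]
-1 [534.7    0.   222.02]
shift cm [-49.04 -51.19  -3.85] turn [  18.13  -27.64 -110.88]
```

Emit:
send_rows --steps "-12 -12 -4 -5 -3 13 -1;-24 -24 -4 -10 -6 26 -1;-36 -36 -4 -15 -10 39 -1;-45 -47 -4 -20 -13 52 -1;-45 -50 -4 -24.8 -16.2 65.1 -1;-45 -50 -4 -24.8 -16.2 65.1 -1;-45 -50 -4 -24.8 -16.2 65.1 -1;-45 -50 -4 -24.8 -16.2 65.1 -1;-45 -50 -4 -24.8 -16.2 65.1 -1;-45 -50 -4 -24.8 -16.2 65.1 -1;-45 -50 -4 -24.8 -16.2 65.1 -1;-45 -50 -4 -24.8 -16.2 65.1 -1"

```text
time: 2.85
ee_pos: [448.4, 194.3, 215.9]
tool_rot: [0.171, 0.684, 0.688, 0.172]
contact_force: [1.1, 0.5, 0.2]
width: 93.2
grasp_force: 0.0
```

Run:
```python
from h import *
plan(np.array([641,40,86])+slopeR(0)@[-20,0,170],toolR(0))
```

```text
shift cm [-15.49   8.82   3.48] turn [ 0.05 -0.13  0.32]
```

Emit:
send_rows --steps "-4 2.2 0.9 0 0 0.3 -1;-8 4.4 1.8 0 0 0.3 -1;-12 6.6 2.7 0 0 0.3 -1;-15.5 8.8 3.5 0 0 0.3 -1;-15.5 8.8 3.5 0 0 0.3 -1;-15.5 8.8 3.5 0 0 0.3 -1;-15.5 8.8 3.5 0 0 0.3 -1"

```text
time: 3.43
ee_pos: [533.4, 57.4, 224.3]
tool_rot: [0.17, 0.688, 0.685, 0.171]
contact_force: [-0.1, 1.2, -1.4]
width: 92.9
grasp_force: 0.0
```

```bash
cat > wl.py <<'E'
import sys
from h import *
np.set_printoptions(precision=1,suppress=True)
c=cam('wrist',sys.argv[1]); s=state(); print(s['ee_pos'],s['time'])
import pickle; pickle.dump((c['camera_matrix'],c['camera_from_world']),open(sys.argv[1]+'.pkl','wb'))
for t in sys.argv[2:]:
    print(t,[(np.round(x['at'],1).tolist(),round(x['score'],2)) for x in spot_point('wrist',t)[:2]])
E
python3 wl.py w1.png charger_seat pack_centre charger_catch_top
```

```text
[535.3  51.2 225.1] 3.4833
charger_seat []
pack_centre [([357.5, 207.7], 0.85)]
charger_catch_top [([303.5, 253.6], 0.84)]
```

View pics/w1.png

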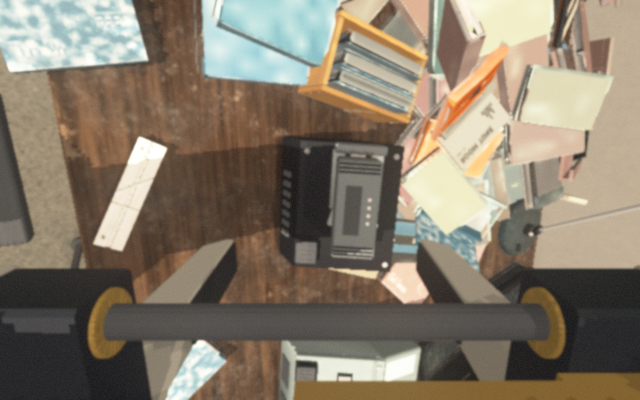

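The wrist view shows the pack block spanning about columns 333–380 and rows 150–262, the push pad at (305,252), and the channel running almost straight up the picture. I'll take a second view from further +y and closer.

Emit:
send_rows --steps "4 -1 1.5 0 0 0 -1;7 -2 3 0 0 0 -1;7 -2 4 0 0 0 -1;7 -2 4 0 0 0 -1;7 -2 4 0 0 0 -1;7 -2 4 0 0 0 -1"

```text
time: 4.13
ee_pos: [533.4, 127.1, 181.8]
tool_rot: [0.171, 0.686, 0.686, 0.17]
contact_force: [-0.6, 0.7, 0.7]
width: 92.8
grasp_force: 0.0
```

```bash
python3 wl.py w2.png pack_centre charger_catch_top
python3 - <<'E'
import cv2,numpy as np
a=cv2.imread('pics/w1.png')[130:280,260:420];b=cv2.imread('pics/w2.png')
cv2.imwrite('pics/z1.png',cv2.resize(a,None,fx=4,fy=4,interpolation=2)[:600]); cv2.imwrite('pics/z2.png',cv2.resize(b[130:330,250:450],None,fx=3,fy=3,interpolation=2))
E
```

```text
[533.1 129.3 180.7] 4.1833
pack_centre [([375.8, 289.0], 0.57)]
charger_catch_top []
```

View pics/z1.png

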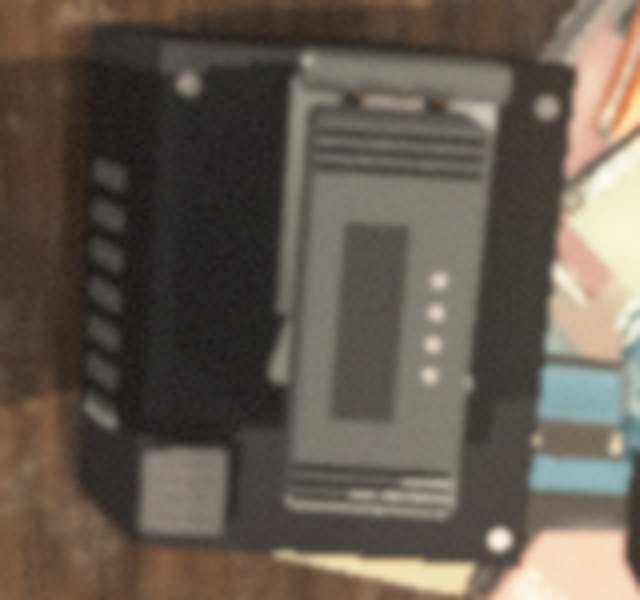

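View pics/z2.png

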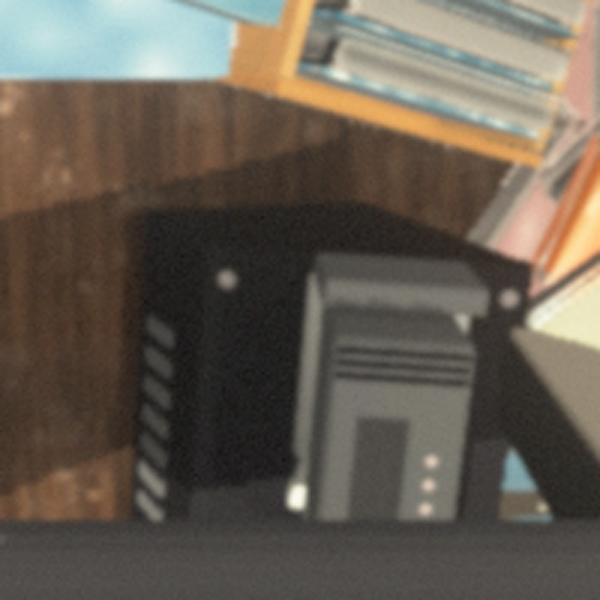

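The crops show the pad centred at (183,492) in z1, which is wrist pixel (305.8,253), and the pack's long edges leaning about 4°. I'll fit the charger's pose with the known geometry, using the wrist points and the top and side points.

```bash
cat > fit.py <<'E'
from h import *
import pickle
from scipy.optimize import least_squares
np.set_printoptions(precision=2,suppress=True)
w1,w2=[dict(zip(('camera_matrix','camera_from_world'),pickle.load(open(f'w{i}.png.pkl','rb')))) for i in(1,2)]
C={n:cam(n) for n in('side','top')}; C.update(w1=w1,w2=w2)
z1=lambda u,v:(260+u/4,130+v/4); z2=lambda u,v:(250+u/3,130+v/3)
obs=[] # cam,local pt,pix,sigma(u,v), isPack
for (x,y),p in {(-62,-50):(143,450),(-38,-50):(228,447),(-38,-76):(224,537),(-62,-76):(138,533)}.items(): obs.append(('w1',(x,y,10),z1(*p),(1,1),0))
for x,y,p in [(-22,40,(310,150)),(-22,-40,(290,460)),(22,40,(491,160)),(22,-40,(462,470))]: obs.append(('w1',(x,y,48.5),z1(*p),(1,40),1))
for x,y,p in [(-22,40,(334,345)),(22,40,(474,375))]: obs.append(('w2',(x,y,48.5),z2(*p),(1,40),1))
obs+=[('w1',(0,0,29.5),(357.5,207.7),(2.5,2.5),1),('side',(0,0,29.5),(334.4,142),(2,2),1),('top',(0,0,29.5),(250.3,153.8),(2,2),1),
('side',(0,0,0),(337,150.4),(2,2),0),('top',(0,0,0),(250.7,146.8),(2,2),0),('side',(-50,-63,10),(324.9,174),(2,2),0),('top',(-50,-63,10),(277.8,175.4),(2,2),0)]
def f(p):
    S=slopeR(p[3]);r=[]
    for n,l,px,sg,k in obs: r+=list((proj(C[n],p[:3]+S@(np.array(l)+[0,0,0]))-px)/sg)
    return r
s=least_squares(f,[641,40,86,-4],loss='soft_l1',x_scale=[1,1,1,.1]);p=s.x
print(p,s.cost);print(np.array(f(p)).reshape(-1,2))
print('pad',p[:3]+slopeR(p[3])@[-50,-63,10])
P=p[:3]+slopeR(p[3])@[-50,-63,40];plan(P,toolR(p[3]))
print('world',P,'covsd',np.sqrt(np.diag(np.linalg.inv(s.jac.T@s.jac))))
np.save('ch.npy',p)
E
python3 fit.py
```

```text
[641.86  36.28  85.73  -3.72] 5.192092441567347
[[-0.39 -0.95]
 [-0.13  0.88]
 [-0.21  0.1 ]
 [ 0.11  0.05]
 [-0.36 -0.  ]
 [-0.2   0.05]
 [ 0.64 -0.  ]
 [ 0.6   0.04]
 [-1.17  0.15]
 [ 1.02 -0.03]
 [-0.78 -1.11]
 [-0.18  0.18]
 [-0.56 -0.55]
 [ 1.19  0.18]
 [ 0.4   0.7 ]
 [ 0.69  0.11]
 [ 0.82 -1.09]]
pad [589.03 -23.42  71.08]
shift cm [-14.67  -0.3    9.46] turn [-0.1  -1.6   3.19]
world [574.98 -22.5   97.57] covsd [1.19 1.21 1.86 0.57]
```

The fit is good: seat at (642,36,85.7) against the stated 85 mm, yaw −3.7°, residuals of about 1 px. I'll move above the pad with the fingers shut.

Emit:
send_rows --steps "-4 -0.1 0 0 -0.4 0.8 1;-8 -0.2 0 0 -0.8 1.6 1;-12 -0.3 0 -0.1 -1.6 3.2 1;-14.7 -0.3 0 -0.1 -1.6 3.2 1;-14.7 -0.3 4 -0.1 -1.6 3.2 1;-14.7 -0.3 8 -0.1 -1.6 3.2 1;-14.7 -0.3 9.5 -0.1 -1.6 3.2 1;-14.7 -0.3 9.5 -0.1 -1.6 3.2 1;-14.7 -0.3 9.5 -0.1 -1.6 3.2 1;-14.7 -0.3 9.5 -0.1 -1.6 3.2 1"

```text
time: 5.22
ee_pos: [574.4, -25.1, 96.2]
tool_rot: [0.176, 0.71, 0.662, 0.164]
contact_force: [0.3, -0.6, 0.2]
width: 31.0
grasp_force: 0.0
```

```bash
cat > pl.py <<'E'
import sys
from h import *
np.set_printoptions(precision=2,suppress=True)
p=np.load(sys.argv[1]+'.npy'); l=[float(x) for x in sys.argv[2:5]]; s=state(); S=slopeR(p[3])
print('tcp local',S.T@(s['ee_pos']-p[:3]),'force local',S.T@s['contact_force'],s['width'],s['time'])
plan(p[:3]+S@l,toolR(p[3]),s)
E
python3 pl.py ch -50 -63 4
```

```text
tcp local [-51.03 -65.62  39.  ] force local [ 0.38 -0.56  0.04] 31.007915147340757 5.2167
shift cm [0.27 0.11 3.5 ] turn [-0.16  0.15 -0.22]
```

Emit:
send_rows --steps "0.2 0.1 0.5 0 0 0 1;0.2 0.1 1 0 0 0 1;0.2 0.1 1.5 0 0 0 1;0.2 0.1 2 0 0 0 1;0.2 0.1 2.4 0 0 0 1;0.2 0.1 2.8 0 0 0 1;0.2 0.1 3.1 0 0 0 1;0.2 0.1 3.4 0 0 0 1;0.2 0.1 3.5 0 0 0 1;0.2 0.1 3.5 0 0 0 1;0.2 0.1 3.5 0 0 0 1"

```text
time: 6.13
ee_pos: [592.7, -22.9, 66.4]
tool_rot: [0.176, 0.709, 0.662, 0.165]
contact_force: [0.4, -0.8, 0.1]
width: 0.2
grasp_force: 0.0
```

```bash
python3 pl.py ch -50 -63 40; python3 wl.py w3.png pack_centre
```

```text
tcp local [-49.04 -62.2    4.18] force local [ 0.49 -0.8  -0.14] 0.23324606556987582 6.1333
shift cm [-0.08 -0.1  -3.58] turn [-0.01  0.03 -0.17]
[592.7 -22.9  66.5] 6.1833
pack_centre [([423.0, 138.4], 0.81)]
```

View pics/w3.png

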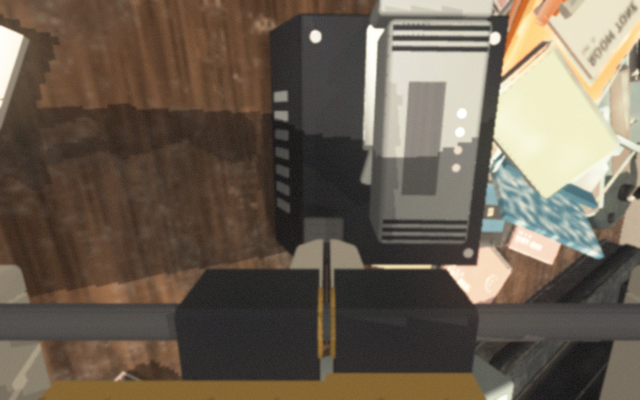

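The view shows the pack still home (near end at row 243). The closed tips are at (325,243), over the lower part of the pad, and there is no contact force yet. I'll check against the projection.

Run:
```python
from h import *
import pickle
np.set_printoptions(precision=1,suppress=True)
c=dict(zip(('camera_matrix','camera_from_world'),pickle.load(open('w3.png.pkl','rb'))))
p=np.load('ch.npy');S=slopeR(p[3])
for l in [(-62,-50,10),(-38,-50,10),(-38,-76,10),(-62,-76,10),(-22,-50,48.5),(22,-50,48.5),(-22,50,48.5),(0,0,29.5)]: print(l,proj(c,p[:3]+S@l))
print('tip',proj(c,state()['ee_pos']))
```

```text
(-62, -50, 10) [303.  218.6]
(-38, -50, 10) [343.8 218.5]
(-38, -76, 10) [343.4 259.3]
(-62, -76, 10) [303.9 259.5]
(-22, -50, 48.5) [381.1 242.5]
(22, -50, 48.5) [472.6 242.2]
(-22, 50, 48.5) [390.7  11.5]
(0, 0, 29.5) [423.5 133.9]
tip [325.4 234.8]
```

The projection matches the picture, so the pad is under the tips and only the depth is short. I'll push on.

Emit:
send_rows --steps "0 0 0.1 0 0 0 1;0 0 0.2 0 0 0 1;0 0 0.3 0 0 0 1;0 0 0.4 0 0 0 1;0 0 0.4 0 0 0 1;0 0 0.4 0 0 0 1"

```text
time: 6.73
ee_pos: [594.6, -22.9, 62.8]
tool_rot: [0.176, 0.709, 0.663, 0.165]
contact_force: [0.3, -0.1, -0.5]
width: 0.1
grasp_force: 0.0
```

```bash
python3 pl.py ch -50 -63 40; python3 wl.py w4.png pack_centre
```

```text
tcp local [-49.   -62.09   0.12] force local [ 0.03 -0.09 -0.54] 0.10134128105724391 6.7333
shift cm [-0.09 -0.1  -3.99] turn [-0.01  0.02 -0.16]
[594.6 -22.9  62.9] 6.7833
pack_centre [([423.0, 142.0], 0.79)]
```

Emit:
send_rows --steps "0 0 0.1 0 0 0 1;0 0 0.2 0 0 0 1;0 0 0.3 0 0 0 1;0 0 0.3 0 0 0 1;0 0 0.3 0 0 0 1"

```text
time: 7.25
ee_pos: [596.0, -22.9, 60.2]
tool_rot: [0.176, 0.709, 0.663, 0.165]
contact_force: [0.2, -0.6, -0.8]
width: 0.7
grasp_force: 0.0
```

```bash
python3 pl.py ch -50 -63 40; python3 wl.py w5.png pack_centre
python3 - <<'E'
import cv2,numpy as np
a=[cv2.imread(f'pics/w{i}.png')[130:280,270:500] for i in (3,5)]
cv2.imwrite('pics/z5.png',cv2.resize(np.vstack(a),None,fx=2,fy=2,interpolation=2))
E
```

```text
tcp local [-49.   -62.07  -2.86] force local [-0.14 -0.55 -0.82] 0.7222908365147365 7.25
shift cm [-0.09 -0.1  -4.29] turn [-0.01  0.02 -0.15]
[596.  -22.9  60.2] 7.3
pack_centre [([425.6, 140.9], 0.62)]
```

View pics/z5.png

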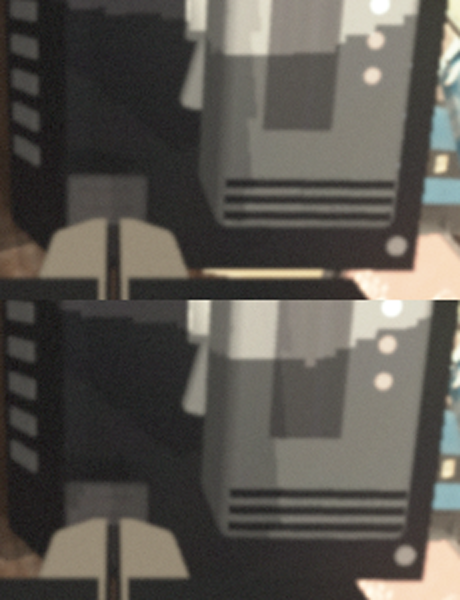

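The tips cover the pad's lower half, so they are above it, and there is still no contact. I'll keep lowering gently and watch the force.

Emit:
send_rows --steps "0 0 0.1 0 0 0 1;0 0 0.2 0 0 0 1;0 0 0.3 0 0 0 1;0 0 0.4 0 0 0 1;0 0 0.5 0 0 0 1;0 0 0.5 0 0 0 1"

```text
time: 7.85
ee_pos: [598.5, -23.1, 55.7]
tool_rot: [0.176, 0.709, 0.662, 0.166]
contact_force: [-0.2, -0.0, -0.3]
width: 0.2
grasp_force: 0.0
```

```bash
python3 pl.py ch -50 -63 40; python3 wl.py w6.png pack_centre charger_catch_top
python3 - <<'E'
from h import *
c=cam('side','s6.png');t=cam('top','t6.png');p=state()['ee_pos'];print('tip px',proj(c,p),proj(t,p))
for n in('side','top'): print([(x['at'],x['score']) for x in spot_point(n,'pack_centre')[:1]])
a=cv2.imread('pics/s6.png')[110:260,230:430]; cv2.imwrite('pics/z6.png',cv2.resize(a,None,fx=4,fy=4,interpolation=2))
E
```

```text
tcp local [-48.93 -62.11  -7.99] force local [-0.31 -0.06 -0.13] 0.1516400744877611 7.85
shift cm [-0.09 -0.11 -4.8 ] turn [-0.    0.02 -0.16]
[598.4 -23.1  55.8] 7.9
pack_centre [([430.3, 141.0], 0.94)]
charger_catch_top [([320.1, 247.0], 0.94), ([412.0, 135.4], 0.35)]
tip px [330.01823814 178.60477755] [279.93708857 169.76917996]
[([334.6, 141.1], 0.8)]
[([252.2, 154.3], 0.88)]
```

View pics/z6.png

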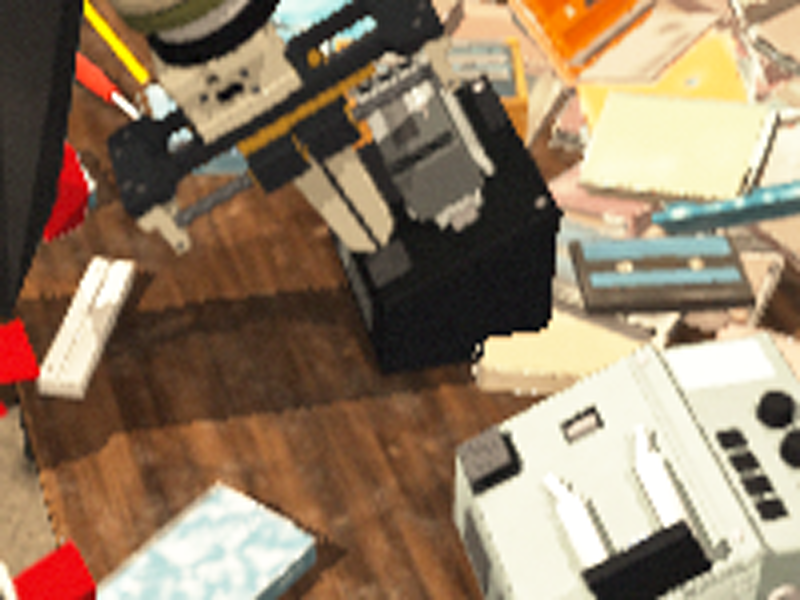

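The side view shows the closed tips at about crop (365,250), pixel (321,172). They hover short of the pad at pixel (328,176), and the TCP projects to (330,179). So the tips really end short of the reported TCP; I'll estimate by how much.

Run:
```python
from h import *
import pickle
np.set_printoptions(precision=1,suppress=True)
c=cam('side'); w=dict(zip(('camera_matrix','camera_from_world'),pickle.load(open('w6.png.pkl','rb'))))
s=state();Rn=rot(s['tool_rot']);p=s['ee_pos'];q=np.load('ch.npy');S=slopeR(q[3])
print('pad side',proj(c,q[:3]+S@[-50,-63,10]))
for h in(0,10,15,20,25,30): print(h,[proj(c,p+Rn@[x,0,-h]) for x in(-7.5,7.5)],[proj(w,p+Rn@[x,0,-h]) for x in (-7.5,7.5)])
```

```text
pad side [326.3 174.2]
0 [array([330.9, 180.6]), array([329.2, 176.7])] [array([325.3, 246.3]), array([325.3, 223.2])]
10 [array([328.9, 177.8]), array([327.3, 174. ])] [array([325.3, 252.7]), array([325.3, 228.6])]
15 [array([328. , 176.4]), array([326.3, 172.6])] [array([325.3, 256.1]), array([325.3, 231.5])]
20 [array([327., 175.]), array([325.3, 171.2])] [array([325.3, 259.7]), array([325.2, 234.6])]
25 [array([326. , 173.6]), array([324.4, 169.8])] [array([325.2, 263.5]), array([325.2, 237.8])]
30 [array([325. , 172.2]), array([323.4, 168.4])] [array([325.2, 267.5]), array([325.2, 241.2])]
```

The tips sit about 20–27 mm behind the reported TCP, so contact should come within 5–10 mm. I'll keep lowering.

Emit:
send_rows --steps "0 0 0.1 0 0 0 1;0 0 0.2 0 0 0 1;0 0 0.3 0 0 0 1;0 0 0.4 0 0 0 1;0 0 0.5 0 0 0 1;0 0 0.6 0 0 0 1;0 0 0.6 0 0 0 1"

```text
time: 8.83
ee_pos: [601.3, -23.3, 50.4]
tool_rot: [0.176, 0.709, 0.662, 0.165]
contact_force: [-0.5, -0.6, -0.6]
width: 0.4
grasp_force: 0.0
```

```bash
python3 pl.py ch -50 -63 40; python3 wl.py w7.png pack_centre
```

```text
tcp local [-48.94 -62.1  -14.  ] force local [-0.65 -0.67 -0.35] 0.37901482629221533 8.8333
shift cm [-0.09 -0.11 -5.4 ] turn [-0.01  0.02 -0.16]
[601.2 -23.3  50.5] 8.8833
pack_centre [([431.5, 141.9], 0.86)]
```

Emit:
send_rows --steps "0 0 0.1 0 0 0 1;0 0 0.2 0 0 0 1;0 0 0.3 0 0 0 1;0 0 0.4 0 0 0 1;0 0 0.5 0 0 0 1;0 0 0.6 0 0 0 1;0 0 0.6 0 0 0 1"

```text
time: 9.52
ee_pos: [604.1, -23.6, 45.1]
tool_rot: [0.176, 0.709, 0.662, 0.165]
contact_force: [0.1, -0.2, 0.9]
width: 0.3
grasp_force: 0.0
```

```bash
python3 pl.py ch -50 -63 40; python3 wl.py w8.png pack_centre
```

```text
tcp local [-48.94 -62.16 -19.98] force local [ 0.51 -0.18  0.71] 0.2901934607980127 9.5167
shift cm [-0.09 -0.11 -6.  ] turn [-0.    0.03 -0.16]
[604.  -23.5  45.2] 9.5667
pack_centre [([437.1, 144.2], 0.87)]
```

Emit:
send_rows --steps "0 0 0.1 0 0 0 1;0 0 0.2 0 0 0 1;0 0 0.3 0 0 0 1;0 0 0.4 0 0 0 1;0 0 0.4 0 0 0 1"

```text
time: 10.03
ee_pos: [605.9, -23.6, 41.5]
tool_rot: [0.176, 0.709, 0.662, 0.165]
contact_force: [0.3, -0.7, 0.3]
width: 0.7
grasp_force: 0.0
```

```bash
python3 pl.py ch -50 -63 40; python3 wl.py w9.png pack_centre
```

```text
tcp local [-48.99 -62.11 -23.99] force local [ 0.47 -0.63  0.07] 0.6834887851838227 10.0333
shift cm [-0.09 -0.1  -6.4 ] turn [-0.01  0.02 -0.16]
[605.9 -23.7  41.6] 10.0833
pack_centre [([440.2, 144.0], 0.7)]
```

Emit:
send_rows --steps "0 0 0.1 0 0 0 1;0 0 0.2 0 0 0 1;0 0 0.3 0 0 0 1;0 0 0.4 0 0 0 1;0 0 0.5 0 0 0 1;0 0 0.5 0 0 0 1"

```text
time: 10.63
ee_pos: [608.3, -23.8, 37.2]
tool_rot: [0.176, 0.709, 0.662, 0.166]
contact_force: [-0.6, 0.3, 1.2]
width: 0.9
grasp_force: 0.8
```

```bash
python3 pl.py ch -50 -63 40; python3 wl.py w10.png pack_centre
python3 - <<'E'
from h import *
c=cam('side','s10.png')
print([(x['at'],x['score']) for x in spot_point('side','pack_centre')[:1]])
a=cv2.resize(cv2.imread('pics/s10.png')[120:195,290:390],None,fx=4,fy=4,interpolation=2)
b=cv2.resize(cv2.imread('pics/w10.png')[80:280,250:516],(400,300),interpolation=2)
d=cv2.resize(cv2.imread('pics/s6.png')[120:195,290:390],None,fx=4,fy=4,interpolation=2)
e=cv2.resize(cv2.imread('pics/w6.png')[80:280,250:516],(400,300),interpolation=2)
cv2.imwrite('pics/z10.png',np.vstack([np.hstack([a,b]),np.hstack([d,e])]))
E
```

```text
tcp local [-48.88 -62.11 -28.96] force local [0.03 0.22 1.38] 0.8578342970411988 10.6333
shift cm [-0.09 -0.11 -6.9 ] turn [ 0.    0.02 -0.16]
[608.3 -23.8  37.3] 10.6833
pack_centre [([435.2, 170.5], 0.79)]
[([336.4, 144.4], 0.91)]
```

View pics/z10.png

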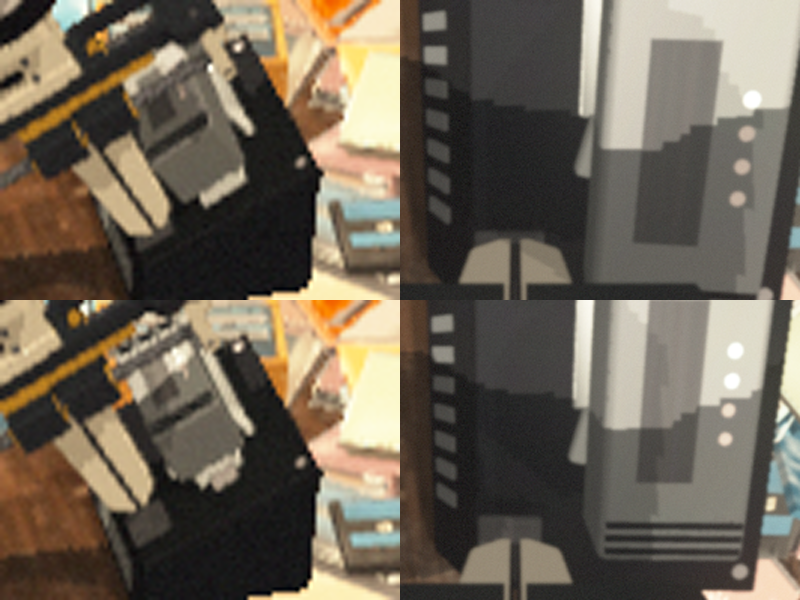

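The bottom pair is before the press, the top pair after. The tips are now on the pad, and the pack has sprung towards the mouth: its near end moved down past the body, and pack_centre went from row 144 to 170. The effective tips lie about 35 mm behind the reported TCP. I'll back off and measure where the pack is.

Emit:
send_rows --steps "0 0 -2 0 0 0 1;0 0 -5 0 0 0 0;3 2 -8 0 0 0 -0.6;6 5 -11 0 0 0 -0.6;6 5 -12 0 0 0 -0.6;6 5 -12 0 0 0 -0.6;6 5 -12 0 0 0 -0.6;6 5 -12 0 0 0 -0.6"

```text
time: 11.5
ee_pos: [601.0, 38.9, 168.8]
tool_rot: [0.177, 0.708, 0.663, 0.167]
contact_force: [0.4, -0.9, -0.1]
width: 42.5
grasp_force: 0.0
```

```bash
cat > packy.py <<'E'
from h import *
import sys,pickle
np.set_printoptions(precision=1,suppress=True)
q=np.load(sys.argv[1]+'.npy');S=slopeR(q[3]);n=float(sys.argv[2])
for name in sys.argv[3:]:
    c=cam(name,'pk.png')
    for x in spot_point(name,'pack_centre')[:1]:
        o,d=ray(c,x['at']);o=S.T@(o-q[:3]);d=S.T@d; print(name,x['at'],x['score'],'local',o+d*(n-o[2])/d[2])
print(state()['time'])
E
python3 packy.py ch 29.5 wrist side top; python3 pl.py ch 0 -25 -20
```

```text
wrist [316.5, 232.9] 0.9 local [ -4.  -21.4  29.5]
side [334.7, 143.6] 0.79 local [ 0.1 -5.5 29.5]
top [259.8, 156.2] 0.63 local [ -6.3 -22.5  29.5]
11.8
tcp local [ 0.42 -3.18 90.56] force local [0.62 0.97 0.05] 66.57756690859775 11.8
shift cm [-2.17 -0.02 11.06] turn [-0.09  0.09 -0.19]
```

The pack is at y ≈ −21 mm in the rails. I'll descend around it with the fingers at 67 mm opening.

Emit:
send_rows --steps "-1.8 0 1 0 0 0 -0.5;-1.8 0 4 0 0 -0.2 -0.5;-1.8 0 7 0 0 -0.2 -0.5;-1.8 0 9 0 0 -0.2 -0.5;-1.8 0 10 0 0 -0.2 -0.5;-1.8 0 10.5 0 0 -0.2 -0.5;-1.8 0 10.9 0 0 -0.2 -0.5;-1.8 0 10.9 0 0 -0.2 -0.5"

```text
time: 12.47
ee_pos: [649.7, 15.3, 70.4]
tool_rot: [0.177, 0.708, 0.664, 0.165]
contact_force: [-0.4, 1.0, 0.1]
width: 69.5
grasp_force: 0.0
```

```bash
python3 pl.py ch 0 -90 -19
```

```text
tcp local [  0.94 -20.42 -17.9 ] force local [-0.36  0.97  0.34] 69.50858172146495 12.4667
shift cm [-6.96 -0.1   0.12] turn [-0.03  0.04  0.05]
```

No contact. Close the grip.

Emit:
send_rows --steps "0 0 0 0 0 0 0.3;0 0 0 0 0 0 0.6;0 0 0 0 0 0 1;0 0 0 0 0 0 1;0 0 0 0 0 0 1;0 0 0 0 0 0 1;0 0 0 0 0 0 1"

```text
time: 13.05
ee_pos: [649.4, 15.9, 71.0]
tool_rot: [0.177, 0.707, 0.664, 0.165]
contact_force: [-5.6, 1.5, 6.4]
width: 43.9
grasp_force: 29.9
```

```bash
python3 pl.py ch 0 -90 -19; python3 -c "
from h import *
print(state()['grasp_force'])"
```

```text
tcp local [  0.92 -19.89 -17.13] force local [-2.06  1.1   8.3 ] 43.87766747791518 13.05
shift cm [-7.01 -0.1   0.19] turn [ 0.   -0.    0.09]
29.922365248203278
```

The pack is gripped (43.9 mm, 30 N). Slide it out towards the mouth, slightly relieved upward.

Emit:
send_rows --steps "-0.5 0 -0.1 0 0 0 1;-1.2 0 -0.1 0 0 0 1;-2 0 -0.1 0 0 0 1;-2.8 0 -0.1 0 0 0 1;-3.6 0 -0.1 0 0 0 1;-4.4 0 -0.1 0 0 0 1;-5.2 0 -0.1 0 0 0 1;-6 0 -0.1 0 0 0 1;-6 0 -0.1 0 0 0 1"

```text
time: 13.8
ee_pos: [645.5, -47.1, 71.6]
tool_rot: [0.177, 0.709, 0.663, 0.165]
contact_force: [-2.0, -1.5, 0.0]
width: 43.8
grasp_force: 29.9
```

```bash
python3 pl.py ch 0 -90 -19; python3 packy.py ch 29.5 top
```

```text
tcp local [  1.31 -82.99 -16.7 ] force local [-1.63 -1.66  0.93] 43.76759666653636 13.8
shift cm [-0.7  -0.13  0.23] turn [ 0.02  0.15 -0.07]
top [289.7, 155.1] 0.75 local [  0.6 -85.8  29.5]
13.9
```

The pack is out, at y ≈ −84. Next I'll lift it and carry it past the recorder's closed end, so the wrist camera sees the recorder.

```bash
python3 - <<'E'
from h import *
np.save('re.npy',np.array([627,-257,86,-3.]))
E
python3 pl.py re -20 -60 110
```

```text
tcp local [ -0.15 212.47 -16.25] force local [-1.3  -0.99  1.18] 43.89728654634784 13.9
shift cm [-27.36  -1.67 -12.43] turn [ 0.01  0.4  -0.65]
```

Emit:
send_rows --steps "0 0 -2 0 0 0 1;0 0 -5 0 0 0 1;-2 -0.5 -9 0 0 0 1;-6 -1.7 -12.4 0 0 0 1;-10 -1.7 -12.4 0 0 0 1;-14 -1.7 -12.4 0 0 0 1;-18 -1.7 -12.4 0 0 0 1;-22 -1.7 -12.4 0 0 0 1;-25 -1.7 -12.4 0 0 0 1;-27.4 -1.7 -12.4 0 0 0 1;-27.4 -1.7 -12.4 0 0 0 1;-27.4 -1.7 -12.4 0 0 0 1"

```text
time: 14.9
ee_pos: [557.7, -291.4, 172.1]
tool_rot: [0.176, 0.707, 0.665, 0.165]
contact_force: [0.5, -0.0, -4.1]
width: 43.8
grasp_force: 29.9
```

```bash
python3 pl.py re 0 0 0; python3 wl.py w11.png recorder_seat recorder_catch_top recorder; python3 -c "
import cv2
cv2.imwrite('pics/z11.png',cv2.resize(cv2.imread('pics/w11.png')[0:300,160:560],(800,600),interpolation=2))"
```

```text
tcp local [-19.11 -38.01 107.63] force local [-1.44  0.   -3.85] 43.8345272051317 14.9
shift cm [ 3.88  1.89 10.74] turn [-0.05  0.33 -0.44]
[ 553.2 -305.7  170.6] 14.95
recorder_seat [([346.4, 148.4], 0.8), ([286.5, 71.6], 0.49)]
recorder_catch_top [([287.8, 69.9], 0.74)]
recorder [([307.9, 144.3], 0.67), ([345.2, 148.3], 0.62)]
```

View pics/z11.png

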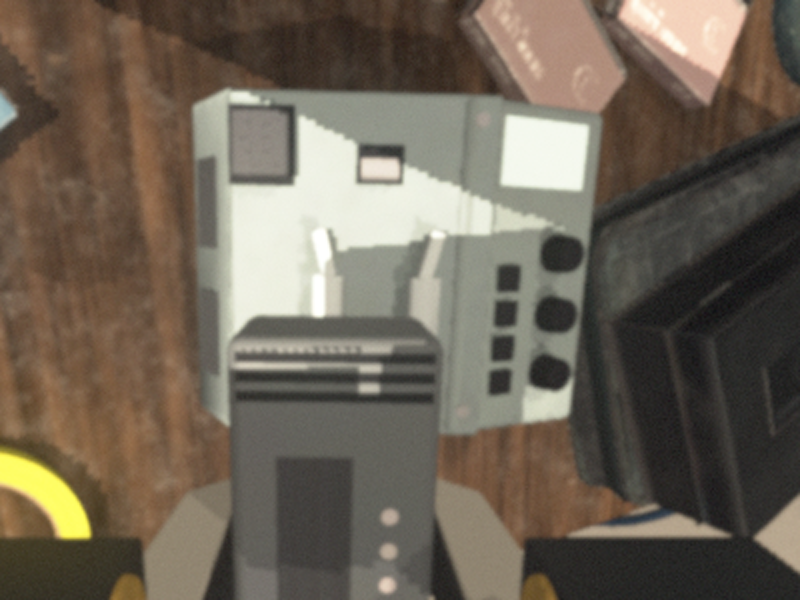

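The recorder is in full view. In the crop the pad is at (259,142), the tooth window at (380,164), and the rails' outer edges are at columns 312 and 441, with the funnel mouth at row 230. I'll carry these points into a settled picture with optical flow and fit the recorder's pose.

```bash
cat > fitr.py <<'E'
from h import *
from scipy.optimize import least_squares
np.set_printoptions(precision=2,suppress=True)
c=cam('wrist','w12.png'); C={n:cam(n) for n in('side','top')}; C['w']=c
I=[cv2.cvtColor(cv2.imread(f'pics/w{i}.png'),cv2.COLOR_BGR2GRAY) for i in(11,12)]
F=[(259,142.5,(-50,63,10),1,1),(380,164,(0,55,0),1,3),(312,290,(-27,8,8.8),1,30),(441,290,(27,8,8.8),1,30),(321,231,(-29,29,8.8),3,2),(438,233,(29,29,8.8),3,2)]
z=np.float32([[160+f[0]/2,f[1]/2] for f in F]).reshape(-1,1,2)
n,st,e=cv2.calcOpticalFlowPyrLK(I[0],I[1],z,None,winSize=(31,31)); print('flow',(n-z).reshape(-1,2),st.ravel())
obs=[('w',f[2],p,f[3:5]) for f,p in zip(F,n.reshape(-1,2))]
obs+=[('top',(0,0,0),(387.5,153.5),(2,2)),('side',(0,0,0),(382.5,234.7),(2,2)),('top',(-50,63,10),(356.7,176.2),(2,2)),('side',(-50,63,10),(349.7,221.8),(2,2))]
def f(p):
    S=slopeR(p[3]);r=[]
    for m,l,px,sg in obs: r+=list((proj(C[m],p[:3]+S@np.array(l))-px)/sg)
    return r+[(p[2]-85.7)/2]
s=least_squares(f,[627,-257,86,-3],loss='soft_l1',x_scale=[1,1,1,.1]);p=s.x
print(p,s.cost);print(np.array(f(p)[:-1]).reshape(-1,2));print('sd',np.sqrt(np.diag(np.linalg.inv(s.jac.T@s.jac))))
np.save('re.npy',p)
E
python3 fitr.py; python3 pl.py re 0 78 30
```

```text
flow [[ 0.9  -4.15]
 [ 1.33 -4.52]
 [ 1.05 -0.29]
 [ 1.13 -0.98]
 [ 1.62 -2.94]
 [ 1.15 -1.87]] [1 1 1 1 1 1]
[ 626.47 -256.77   86.45   -5.88] 4.3475155203581695
[[-0.03  0.15]
 [-0.09  1.15]
 [ 0.42 -0.24]
 [-0.42 -0.15]
 [-2.16 -0.35]
 [ 1.73 -0.33]
 [-0.31  0.95]
 [ 0.73  0.09]
 [-0.78 -0.37]
 [ 0.27  0.04]]
sd [1.28 0.78 1.72 0.88]
tcp local [-17.06 -39.96 105.53] force local [-1.02 -0.   -2.11] 43.98707058172691 15.25
shift cm [11.59  2.14  7.76] turn [-0.06 -1.    2.11]
```

Good fit: seat at (626,−257,86.5), yaw −5.9°. Next move: above the open floor at the mouth.

Emit:
send_rows --steps "4 0.7 0 0 -0.3 0.7 1;8 1.5 0 0 -0.6 1.4 1;11.6 2.2 0 0 -1 2.1 1;11.6 2.2 3 0 -1 2.1 1;11.6 2.2 6 0 -1 2.1 1;11.6 2.2 7.8 0 -1 2.1 1;11.6 2.2 7.8 0 -1 2.1 1;11.6 2.2 7.8 0 -1 2.1 1;11.6 2.2 7.8 0 -1 2.1 1"

```text
time: 16.0
ee_pos: [621.0, -176.0, 111.2]
tool_rot: [0.177, 0.72, 0.651, 0.162]
contact_force: [1.0, 0.4, -2.9]
width: 43.8
grasp_force: 29.9
```

```bash
python3 pl.py re 1 78 -13;python3 packy.py re 76.5 top side
```

```text
tcp local [-0.44 79.76 28.29] force local [-0.51  0.55 -3.03] 43.76457298906053 16.0
shift cm [-0.19  0.16  4.13] turn [-0.21 -0.2   0.06]
top [351.4, 163.2] 0.66 local [ 2.  77.9 76.5]
side [356.8, 182.1] 0.78 local [ 2.2 84.1 76.5]
16.2
```

Emit:
send_rows --steps "-0.2 0.1 1 -0.2 -0.2 0 1;-0.2 0.1 2 -0.2 -0.2 0 1;-0.2 0.1 3 -0.2 -0.2 0 1;-0.2 0.1 3.6 -0.2 -0.2 0 1;-0.2 0.1 4.1 -0.2 -0.2 0 1;-0.2 0.1 4.2 -0.2 -0.2 0 1;-0.2 0.1 4.3 -0.2 -0.2 0 1;-0.2 0.1 4.4 -0.2 -0.2 0 1;-0.2 0.1 4.4 -0.2 -0.2 0 1"

```text
time: 16.95
ee_pos: [642.3, -183.8, 74.6]
tool_rot: [0.182, 0.721, 0.649, 0.162]
contact_force: [-0.6, 0.2, -2.5]
width: 43.6
grasp_force: 29.9
```

```bash
python3 pl.py re 1 78 -17.5
```

```text
tcp local [  1.73  74.18 -14.28] force local [-1.7   0.1  -1.89] 43.627215338119285 16.95
shift cm [ 0.38 -0.07  0.32] turn [ 0.17  0.26 -0.13]
```

Emit:
send_rows --steps "0.3 -0.1 0.1 0.1 0.2 0 1;0.3 -0.1 0.2 0.1 0.2 0 1;0.3 -0.1 0.3 0.1 0.2 0 1;0.3 -0.1 0.4 0.1 0.2 0 1;0.3 -0.1 0.4 0.1 0.2 0 1"

```text
time: 17.37
ee_pos: [643.3, -180.7, 71.3]
tool_rot: [0.181, 0.721, 0.649, 0.162]
contact_force: [-8.8, 0.8, 10.7]
width: 43.9
grasp_force: 29.9
```

```bash
python3 pl.py re 1 40 -17.5; python3 packy.py re 29.5 top wrist
```

```text
tcp local [  0.83  77.41 -17.56] force local [-2.75 -0.11 13.62] 43.853265731604736 17.3667
shift cm [-3.74  0.02 -0.  ] turn [ 0.11  0.07 -0.08]
top [351.9, 157.2] 0.74 local [-1.9 76.  29.5]
wrist [330.5, 265.5] 0.7 local [ 3.3 79.  29.5]
17.5667
```

The pack is on the floor at the expected height (13.6 N). I'll ease off a little and push it into the funnel.

Emit:
send_rows --steps "-0.2 0 -0.1 0 0 0 1;-0.7 0 -0.1 0 0 0 1;-1.2 0 -0.1 0 0 0 1;-1.7 0 -0.1 0 0 0 1;-2.2 0 -0.1 0 0 0 1;-2.7 0 -0.1 0 0 0 1;-3.2 0 -0.1 0 0 0 1;-3.7 0 -0.1 0 0 0 1;-3.7 0 -0.1 0 0 0 1"

```text
time: 18.32
ee_pos: [639.0, -219.5, 71.3]
tool_rot: [0.181, 0.722, 0.648, 0.162]
contact_force: [-3.8, -0.9, 4.5]
width: 43.7
grasp_force: 29.9
```

```bash
python3 pl.py re 1 15 -17; python3 packy.py re 29.5 top
```

```text
tcp local [  0.53  38.37 -17.39] force local [-1.19 -1.27  5.67] 43.68729587454939 18.3167
shift cm [-2.34  0.05 -0.03] turn [ 0.07  0.16 -0.2 ]
top [373.0, 160.4] 0.62 local [-4.1 31.  29.5]
18.4167
```

Going in freely, with small lateral force. Continue until the ejector.

Emit:
send_rows --steps "-0.5 0 0 0 0 0 1;-1 0 0 0 0 0 1;-1.5 0 0 0 0 0 1;-2 0 0 0 0 0 1;-2.4 0 0 0 0 0 1;-2.4 0 0 0 0 0 1"

```text
time: 18.92
ee_pos: [636.7, -241.3, 71.2]
tool_rot: [0.18, 0.721, 0.649, 0.163]
contact_force: [-1.0, 4.1, -1.9]
width: 43.6
grasp_force: 29.9
```

```bash
python3 pl.py re 1 0 -17; python3 packy.py re 29.5 top
```

```text
tcp local [  0.46  16.49 -17.49] force local [-2.16  4.02 -0.98] 43.576637871219575 18.9167
shift cm [-1.65  0.06 -0.05] turn [ 0.05 -0.03 -0.12]
top [382.4, 158.4] 0.9 local [ 2.5 12.  29.5]
19.0167
```

Emit:
send_rows --steps "-0.4 0 0 0 0 0 1;-0.8 0 0 0 0 0 1;-1.1 0 0 0 0 0 1;-1.3 0 0 0 0 0 1;-1.5 0 0 0 0 0 1;-1.6 0 0 0 0 0 1;-1.7 0 0 0 0 0 1;-1.8 0 0 0 0 0 1;-1.8 0 0 0 0 0 1"

```text
time: 19.77
ee_pos: [635.2, -257.2, 71.3]
tool_rot: [0.179, 0.72, 0.65, 0.163]
contact_force: [-0.1, 6.8, -2.1]
width: 43.8
grasp_force: 29.9
```

```bash
python3 pl.py re 1 0 -17; python3 packy.py re 29.5 top wrist side
```

```text
tcp local [  0.59   0.5  -17.49] force local [-1.67  6.74 -1.53] 43.75028083443617 19.7667
shift cm [-0.05  0.04 -0.05] turn [ 0.05 -0.15 -0.03]
top [389.5, 162.4] 0.73 local [-4.7 -4.  29.5]
wrist [330.1, 268.1] 0.57 local [ 3.   0.6 29.5]
side [349.6, 222.9] 0.37 local [-48.4  42.2  29.5]
20.0667
```

The ejector is pushing back with about 7 N. Push on to the stop.

Emit:
send_rows --steps "-0.1 0 0 0 0 0 1;-0.2 0 0 0 0 0 1;-0.3 0 0 0 0 0 1;-0.4 0 0 0 0 0 1;-0.5 0 0 0 0 0 1;-0.5 0 0 0 0 0 1"

```text
time: 20.57
ee_pos: [634.9, -259.4, 71.3]
tool_rot: [0.178, 0.719, 0.651, 0.165]
contact_force: [1.5, 12.0, -1.9]
width: 43.8
grasp_force: 29.9
```

```bash
python3 pl.py re 1 0 -17
```

```text
tcp local [  0.49  -1.75 -17.46] force local [-0.66 12.12 -1.78] 43.80885218015504 20.5667
shift cm [ 0.18  0.05 -0.04] turn [ 0.04 -0.4   0.07]
```

Emit:
send_rows --steps "-0.1 0 0 0 0 0 1;-0.2 0 0 0 0 0 1;-0.3 0 0 0 0 0 1;-0.4 0 0 0 0 0 1;-0.5 0 0 0 0 0 1;-0.5 0 0 0 0 0 1;-0.5 0 0 0 0 0 1"

```text
time: 21.15
ee_pos: [634.6, -259.3, 71.3]
tool_rot: [0.175, 0.718, 0.653, 0.167]
contact_force: [0.1, 20.2, 1.2]
width: 43.8
grasp_force: 29.9
```

```bash
python3 pl.py re 1 0 -17; python3 packy.py re 29.5 top wrist
```

```text
tcp local [  0.25  -1.65 -17.27] force local [-1.19 20.08  1.94] 43.816459410116494 21.15
shift cm [ 0.16  0.08 -0.03] turn [ 0.01 -0.84  0.29]
top [389.4, 157.8] 0.77 local [ 5.4 -2.3 29.5]
wrist [326.4, 266.8] 0.68 local [ 0.9 -1.7 29.5]
21.35
```

Position holds while the force rises to 20 N, so the pack is at the stop. I'll relax the push, then open and see whether it stays.

Emit:
send_rows --steps "0.3 0 0 0 0 0 1;0.6 0 0 0 0 0 1;0.9 0 0 0 0 0 1;0.9 0 0 0 0 0 1;0.9 0 0 0 0 0 1;0.9 0 0 0 0 0 1"

```text
time: 21.85
ee_pos: [635.2, -257.7, 71.1]
tool_rot: [0.179, 0.72, 0.65, 0.163]
contact_force: [1.2, 6.8, -3.6]
width: 44.2
grasp_force: 29.9
```

```bash
python3 pl.py re 1 0 -17
```

```text
tcp local [  0.55  -0.08 -17.63] force local [-1.28  6.93 -3.39] 44.157724856781364 21.85
shift cm [ 0.01  0.05 -0.06] turn [ 0.04 -0.18 -0.02]
```

Emit:
send_rows --steps "0.3 0 0 0 0 0 1;0.5 0 0 0 0 0 1;0.5 0 0 0 0 0 1;0.5 0 0 0 0 0 1"

```text
time: 22.18
ee_pos: [635.3, -255.8, 71.3]
tool_rot: [0.18, 0.721, 0.649, 0.162]
contact_force: [0.3, 1.3, -3.5]
width: 43.7
grasp_force: 29.9
```

```bash
python3 pl.py re 1 0 -17
```

```text
tcp local [  0.58   1.88 -17.47] force local [-1.45  1.33 -3.18] 43.695408016553024 22.1833
shift cm [-0.19  0.04 -0.05] turn [ 0.06  0.08 -0.13]
```

The force dropped to 1.3 N after 3.5 mm of return, so the catch is holding the pack. Release and back off.

Emit:
send_rows --steps "0 0 0 0 0 0 0;0 0 0 0 0 0 -0.3;0 0 0 0 0 0 -0.4;0 0 0 0 0 0 -0.4;0 0 0 0 0 0 -0.4;0 0 -2 0 0 0 -0.4;0 0 -5 0 0 0 -0.4;0 0 -9 0 0 0 -0.4;-2 -3 -12 0 0 0 -0.4;-5 -6 -14 0 0 0 -0.4;-5 -6 -14 0 0 0 -0.4;-5 -6 -14 0 0 0 -0.4"

```text
time: 23.18
ee_pos: [509.3, -293.8, 167.1]
tool_rot: [0.18, 0.721, 0.649, 0.161]
contact_force: [-0.3, -0.4, -0.4]
width: 65.3
grasp_force: 0.0
```

```bash
python3 packy.py re 29.5 top side wrist
python3 - <<'E'
from h import *
np.set_printoptions(precision=1,suppress=True)
c=cam('wrist','w20.png');q=np.load('re.npy');S=slopeR(q[3])
for l in [(-22,50,48.5),(22,50,48.5),(-22,-50,48.5),(22,-50,48.5),(0,0,29.5),(0,55,0),(-50,63,10)]: print(l,proj(c,q[:3]+S@l))
s=state();print(s['ee_pos'],s['contact_force'],s['width'])
im=cv2.imread('pics/w20.png');cv2.imwrite('pics/z20.png',cv2.resize(im[60:360,140:540],(800,600),interpolation=2))
E
```

```text
top [388.4, 161.6] 0.62 local [-3.2 -1.5 29.5]
side [376.6, 220.5] 0.93 local [ 1.6 14.3 29.5]
wrist [396.3, 137.7] 0.61 local [-0.   2.5 29.5]
23.4833
(-22, 50, 48.5) [374.2  77.9]
(22, 50, 48.5) [433.2  77.9]
(-22, -50, 48.5) [370.  207.1]
(22, -50, 48.5) [423.5 206.9]
(0, 0, 29.5) [395.3 143.3]
(0, 55, 0) [391.9  76.9]
(-50, 63, 10) [335.3  65.7]
[ 513.1 -291.9  166.8] [ 0.3 -0.5  1. ] 65.32375223679615
```

View pics/z20.png

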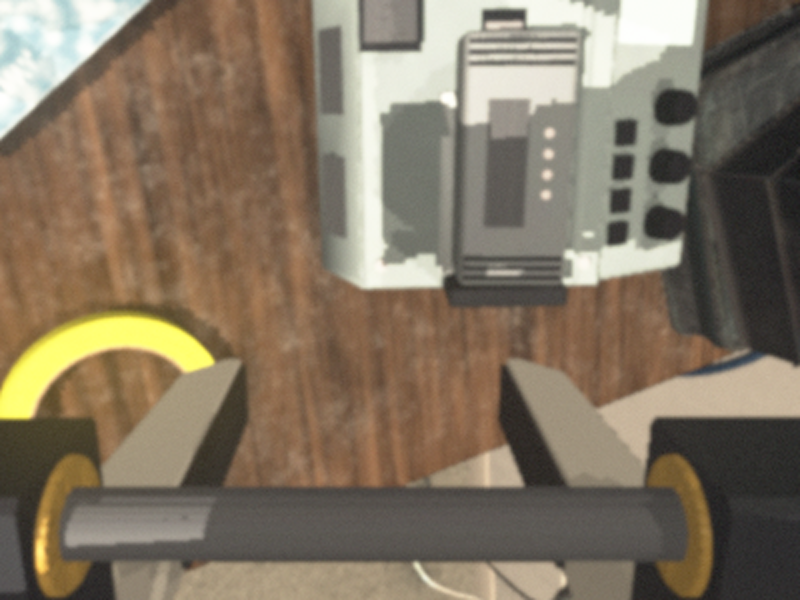

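The picture shows the pack seated in the recorder: the block spans crop rows 28–285, against its black end block at row 295. The tooth window shows just behind the pack at (503,15). Nothing else is disturbed and the gripper is clear. An unlatched pack would have been pushed out 15 mm or more, so I'm handing in.

```bash
python3 -c "
from h import *
print(finish_job())"
```

```text
the job is handed in; nothing more can be done
None
```

I moved the pack from the charger to the recorder, pushed it to the stop and let go; it stayed seated, the catch appears latched, and I handed the job in at about 23.5 s (no verdict was returned).

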